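Pin the slab roller's shaft

TASK

Lock the slab roller: take the brass pin out of the wooden block, stand it in the hole on top of the green bearing block, and swing the crank gently until the pin drops and catches in the hidden cross-hole of the shaft. Then push the pin down fully home, its head flat on the bearing block, and let go; it slides easily only with the crank eased back to the middle of its play. Never force the crank or the pin, and leave the jug, vase and brush where they are.

Things in the scene. Friction and masses are not known exactly. Their poses are not given: they have to be found in the camera images.
- machine: Table-top slab roller, fixed: plywood base 200 x 460 x 18 mm, grey roller 72 mm thick between two green bearing blocks. Origin on the bench under the middle of the block next to the crank (64 mm in x, 50 mm in y, top at z = 144 mm). The shaft and roller lie along its y axis at z = 100 mm, roller towards +y, crank on the -y side; z up.
- guide_mouth (a point): Centre of the mouth of the vertical guide hole in the flat top of the bearing block next to the crank; axes as machine. Hole 11.8 mm across, mouth chamfered 1.5 mm, 25 mm deep down to the shaft. The pin put in it stops about 26 mm deep on the shaft, its head then 34 mm above the block.
- shaft_axis (a point): Point of the shaft's axis under the guide hole, 100 mm above the bench; the shaft (36 mm thick) runs along its y. A hidden 12 mm cross-hole lies under the guide at an unknown angle to the crank; it is upright at some crank value from -0.6 to 0.15. Near there the pin falls 5 mm into it and blocks the crank, leaving about 0.3 rad of free play (0.45 under a 4 N push) with the upright in its middle.
- crank (a joint): Crank angle, rad: 0 straight up, positive leaning to the machine's +x (away from the robot). Stops at -1.2 and 1.2; starts between 0.45 and 0.85. Turns with about 0.1 N m (1 N at the grip) and stays where it is left. Once the pin has caught, about 12 N at the grip bends the pin.
- crank_grip (a point): Middle of the crank's wooden grip, a round bar 20 mm thick and 80 mm long, parallel to the shaft, 100 mm from the shaft's axis, on the end of a flat red arm whose outer face is 40 mm from this point. It is 90 mm from the guide hole along the machine's -y. Its frame turns with the crank.
- pin: Brass locking pin, 90 g, standing upright head up in the wooden block. Origin at the centre of its lower tip, z along the pin to its head. Shank 10 mm in diameter and 60 mm long with a chamfered tip; head a cylinder 22 mm in diameter and 24 mm high, so the pin is 84 mm long.
- pin_tip (a point): Centre of the pin's lower tip (its origin). Once it has fallen into the cross-hole a friction bush holds it: pushing it the last 29 mm home takes about 7 N with the crank in the middle of its play, and clearly more, or jams, at either end of the play.
- pin_head (a point): Centre of the underside of the pin's head, 60 mm above its tip.
- rack: Drilled wooden block, fixed, 90 x 70 x 40 mm, origin under its middle. The pin stands in its middle hole, 30 mm deep (floor at z = 10 mm), with 3 mm of play.
- jug: Yellow ceramic mug, 76 mm wide, 105 mm high, origin under its middle. Leave it alone.
- vase: White vase, 72 mm wide, 125 mm high, origin under its middle. Leave it alone.
- brush: Flat brush with a wooden handle lying on the bench between the robot and the wooden block, under 30 mm high. Leave it alone.
Things that resemble listed ones, but are neither listed nor needed, are in the scene too. Of the things like the pin, leave any that is blue, purple or turquoise; of the rest the smaller one is meant.

How it is judged:
By the outcome, as a careful person would: the job done as asked, in the order asked, and still so for the second after the job is handed in, with the robot touching nothing.
It also fails if it takes over 72 s, if anything falls off the work surface, if the arm or the gripper's body presses on something with over 40 N, if the wrist force passes 120 N, or if a joint passes its speed limit or range.

ROBOT

A 6-joint arm with a two-finger parallel gripper is mounted at the origin on the work surface. World frame = base frame: x ahead of the robot, y to its left, z up, the work surface at z = 0. Lengths are in m, angles in degrees, forces in N, time in s.
With the tool pointing down it reaches from about 0.25 to 0.725 m from the base axis. Payload 9.7 kg.
Tool frame: the origin (TCP) lies between the finger pads; the fingertips stand 19 mm ahead of it and the grasp point (between the pads) is the TCP; z points along the fingers, y is the line along which they close (so a half turn about z gives the same grasp; the last joint's range is limited). The gripper opens to 85 mm and grips with 20 to 120 N. Pads are 22 mm wide; open, the fingers measure 114 mm over their backs; the gripper's body (76 mm by 85 mm) begins 54 mm behind the grasp point. The pads swing forward as they close: fully open they stand 13 mm farther back than shut.
Start: joints at [75.344, 4.979, 10.078, 95.1, 0, 90], TCP at [0.139, 0.532, 0.25] pointing down, gripper open.
Joint ranges: [-179.16, 179.16], [-48.56, 103.87], [-65.8, 70.77], [-126.05, 130.52], [-82.76, 87.17], [-180, 180]. Speed limits (degrees/s): [127.2, 127.2, 147.25, 180, 180, 180].

INTERFACE

Orientations are given as [roll, pitch, yaw] about the fixed x, y, z axes, in that order (R = Rz(yaw) Ry(pitch) Rx(roll)).
In Python, from workcell import telemetry, camera, calibration, workorder gives the robot as it stands.
- The arm moves only by the tool play_rows, never from a script. Its argument "increments" is a list of rows, each a list of 3 entries, a list of its own where there are three numbers: the shift along the tool's x, y, z in mm, then the turn, a rotation vector about the tool's x, y, z in degrees, then the closure, from 0 (fully open) to 1 (shut). In form: [[[x, y, z], [ax, ay, az], jaw], ...]. A call has 1 to 20 rows; each row is the pose to reach, as a shift and turn from the pose commanded when the call began, along the tool's axes at that moment; what a row does not reach only later rows make up. A row lasts 1/10 s, in which the tool goes at most 50 mm and 8.59 degrees, less where a joint would pass 70% of its speed; a pose out of reach is approached as far as the arm can. A call with a gripper value outside its range is refused whole. The fingers move at their own pace and stop on an object; "grip_force" is the grip in N (left out, the last holds). Time passes only in rows, so rows that repeat a pose let the fingers close. It gives the time, the measured TCP pose, the force, the opening and the grip force at its end, in the units of the state.
- telemetry.get_obs(): the state, without advancing time (a new reading comes with each control period).
- camera(name): name is "side" or "top"; returns (picture, depth): 420x560x3 uint8, red, green, blue; 420x560 float32, m along the optical axis (not along the pixel's ray), 0 where there is no reading.
- calibration(name): a dict with "vertical_fov" (degrees; the focal length in pixels is half the picture's height over the tangent of half this angle, whatever the lens; pixels are square), "cx", "cy" (the principal point, pixels), "rvec" (rotation vector, rad) and "tvec" (3), from world to camera coordinates, as OpenCV has them. Camera axes: x right, y down, z forward; pixel columns grow to the right and rows downward; lengths in m; the calibration is good to about 2 mm. A picture is of the moment at which its call begins. calibration takes no time and is no camera call.
- workorder.job_done(): hands the job in; it is judged then, once.
The state is a dict: "time": time; "q": joint angles; "qd": joint speeds; "joint_efforts": joint torques, N m; "ee_pos": TCP position; "tcp_rot": TCP orientation; "wrist_force": force on the tool from outside, world axes, zero at the start; "torque": the same for the moment, N m; "opening": finger opening in m; "grasp_force": force on a finger pad.
Only numpy, scipy, OpenCV 4.12 (cv2) and the standard library are available. Lean on these libraries where they do the work, as an engineer would, in place of code of your own. Each camera call takes 0.05 s, during which the arm holds its last target. There are 200 camera calls.

## Working session

There is one attempt and no reset: what is moved stays moved. The work goes in short steps, Python scripts to look and compute and a tool call to move; the robot and the scene stay as the last step left them, time stands still between calls to the robot, and variables do not carry over. Pictures are saved under pics/ and viewed, at most 10 in all, crops included, and the job is handed in when it is done.

Besides the shell and the picture viewer there is one more tool, called after "Request:" as a command line: name --argument value ..., lists and objects as JSON in quotes. play_rows: Moves the arm, as the interface text tells. Its arguments: {"type":"object","properties":{"increments":{"type":"array"},"grip_force":{"type":"number"}},"required":["increments"]}

```bash
mkdir -p pics; ls; cat > h.py <<'E'
import numpy as np, cv2
from workcell import telemetry, camera, calibration, workorder
def cal(n):
    c=calibration(n); f=210/np.tan(np.radians(c["vertical_fov"])/2)
    R=cv2.Rodrigues(np.array(c["rvec"],float))[0]; t=np.array(c["tvec"],float).ravel()
    return f,c["cx"],c["cy"],R,t,c
def ray(n,u,v):
    f,cx,cy,R,t,_=cal(n); d=R.T@np.array([(u-cx)/f,(v-cy)/f,1]); return -R.T@t,d
def onz(n,u,v,z):
    o,d=ray(n,u,v); return o+d*(z-o[2])/d[2]
def pt(n,u,v,dep):
    o,d=ray(n,u,v); return o+d*dep
def proj(n,p):
    f,cx,cy,R,t,_=cal(n); q=R@np.array(p,float)+t; return f*q[0]/q[2]+cx,f*q[1]/q[2]+cy
def cloud(n,D):
    f,cx,cy,R,t,_=cal(n); v,u=np.mgrid[:420,:560]
    P=np.stack([(u-cx)/f*D,(v-cy)/f*D,D],-1); return (P-t)@R
def two(a,ua,b,ub):
    o1,d1=ray(a,*ua);o2,d2=ray(b,*ub)
    s=np.linalg.lstsq(np.c_[d1,-d2],o2-o1,rcond=None)[0]
    p,q=o1+d1*s[0],o2+d2*s[1]; return (p+q)/2,np.linalg.norm(p-q)
E
python3 - <<'E'
from h import *
for n in("side","top"):
    p,d=camera(n); cv2.imwrite(f"pics/{n}0.png",p[:,:,::-1]); np.savez(f"{n}0.npz",p=p,d=d); print(calibration(n), cal(n)[0], -cal(n)[3].T@cal(n)[4])
print(telemetry.get_obs())
E
```

```text
pics
{'vertical_fov': 56.00138207158803, 'cx': 277.9318241006393, 'cy': 213.43801250150125, 'rvec': array([ 2.14954947, -0.40960557,  0.22520834]), 'tvec': array([-0.58406139,  0.15252037,  0.70728183])} 394.9410664330502 [ 0.35474835 -0.67325788  0.53433622]
{'vertical_fov': 54.32736786703516, 'cx': 278.60028523287923, 'cy': 208.38004033799805, 'rvec': array([ 2.1477972 , -2.16385694,  0.079452  ]), 'tvec': array([-0.12749127,  0.5407146 ,  0.92216205])} 409.25364889463395 [ 0.44343993 -0.15769927  0.96824641]
{'time': 0.1, 'q': array([ 7.53421922e+01,  5.00694200e+00,  1.00396689e+01,  9.51003282e+01,
       -7.53820705e-04,  8.99989676e+01]), 'qd': array([-0.01983626, -0.06777614,  0.13073542,  0.01153374,  0.07995402,
       -0.04661706]), 'joint_efforts': array([ 9.57140219e-04, -5.21561337e+01,  4.65652978e+01,  1.60027191e-02,
        5.43481463e-05,  4.01594619e-06]), 'ee_pos': array([0.13913133, 0.53191884, 0.24966966]), 'tcp_rot': array([-1.79932399e+02,  7.52602087e-04,  1.65343225e+02]), 'wrist_force': array([0.13352376, 0.41034992, 0.17373117]), 'torque': array([ 0.00107011, -0.00993182, -0.01961169]), 'grasp_force': 0.0, 'opening': 0.08517361169593533}
```

View pics/side0.png

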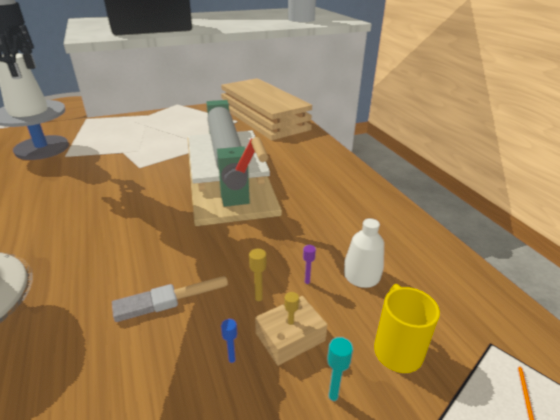

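View pics/top0.png

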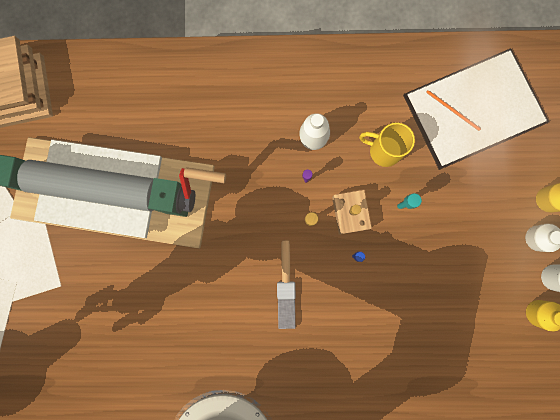

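Side: the pin stands in the block at (291,305), with the larger brass decoy at (258,270), the machine's green block near (235,175) and the grip at (258,148). Top: pin head (355,211), guide block (167,195), grip (203,176).

```bash
python3 - <<'E'
from h import *
T=np.load("top0.npz");p,d=T["p"],T["d"];C=cloud("top",d);hsv=cv2.cvtColor(p,cv2.COLOR_RGB2HSV)
v,u=np.mgrid[:420,:560]
# green top
g=(hsv[...,0]>60)&(hsv[...,0]<100)&(hsv[...,1]>80)&(abs(C[...,2]-.144)<.008)
for name,w in(("near",(u>120)&(u<215)),("far",u<60)):
    m=(g&w&(v>130)&(v<260)).astype(np.uint8); ys,xs=np.nonzero(m)
    print(name,m.sum(),np.median(C[m>0][:,2]))
    r=cv2.minAreaRect(np.c_[xs,ys].astype(np.float32)); print(r,onz("top",*r[0],.144)); print([onz("top",*q,.144).round(4)[:2] for q in cv2.boxPoints(r)])
# dark hole in near top
gray=p.max(-1); sub=gray[180:212,148:185]; print(sub[::1, ::1].tolist() if 0 else "")
# pins
for nm,(uu,vv,r) in {"pin":(355,211,9),"decoy":(312,218,9)}.items():
    m=((u-uu)**2+(v-vv)**2<r*r+40)&(C[...,2]>.06)
    print(nm,m.sum(),C[m].mean(0),np.percentile(C[m][:,2],[10,50,90]))
# rack top
m=(abs(C[...,2]-.04)<.004)&(u>325)&(u<380)&(v>185)&(v<240);ys,xs=np.nonzero(m)
r=cv2.minAreaRect(np.c_[xs,ys].astype(np.float32));print("rack",r,onz("top",*r[0],.04),[onz("top",*q,.04).round(4)[:2] for q in cv2.boxPoints(r)])
# grip
m=(C[...,2]>.15)&(u>175)&(u<235)&(v>160)&(v<195)&(hsv[...,0]<25)&(hsv[...,1]<170)
ys,xs=np.nonzero(m);print("grip",m.sum(),C[m].mean(0),cv2.minAreaRect(np.c_[xs,ys].astype(np.float32)),np.percentile(C[m][:,2],[5,50,95]))
a=cv2.resize(p[130:260,110:245],None,fx=4,fy=4,interpolation=cv2.INTER_CUBIC)
b=cv2.resize(p[180:245,320:385],None,fx=4,fy=4,interpolation=cv2.INTER_CUBIC)
a=np.hstack([a,np.zeros((520,260,3),np.uint8)]);a[:260,540:]=b
cv2.imwrite("pics/crop1.png",a[:,:,::-1])
E
```

```text
near 186 0.14405324975210004
((162.47811889648438, 194.61488342285156), (23.810014724731445, 31.06060791015625), 10.784297943115234) [0.55812733 0.10303743 0.144     ]
[array([0.5316, 0.1325]), array([0.5946, 0.1221]), array([0.5848, 0.0734]), array([0.522 , 0.0841])]
far 330 0.14033325336642066
((5.803467750549316, 170.7774658203125), (16.270118713378906, 29.72718048095703), 8.746162414550781) [0.61150888 0.43356879 0.144     ]
[array([0.5834, 0.4536]), array([0.6455, 0.448 ]), array([0.6398, 0.4134]), array([0.5778, 0.4192])]

pin 98 [ 0.52468315 -0.28998804  0.13682235] [0.08525948 0.09376191 0.09662555]
decoy 147 [ 0.50866176 -0.20166431  0.11350545] [0.10560507 0.10822456 0.11085546]
rack ((352.0716247558594, 211.4867401123047), (39.87754821777344, 31.210100173950195), 79.50852966308594) [ 0.52972244 -0.29852501  0.04      ] [array([ 0.5685, -0.2564]), array([ 0.5808, -0.3263]), array([ 0.4914, -0.3402]), array([ 0.4791, -0.271 ])]
grip 440 [0.58675829 0.00523046 0.202831  ] ((204.03697204589844, 179.65972900390625), (26.400854110717773, 49.53588104248047), 85.71085357666016) [0.18938759 0.19680235 0.20022243]
```

View pics/crop1.png

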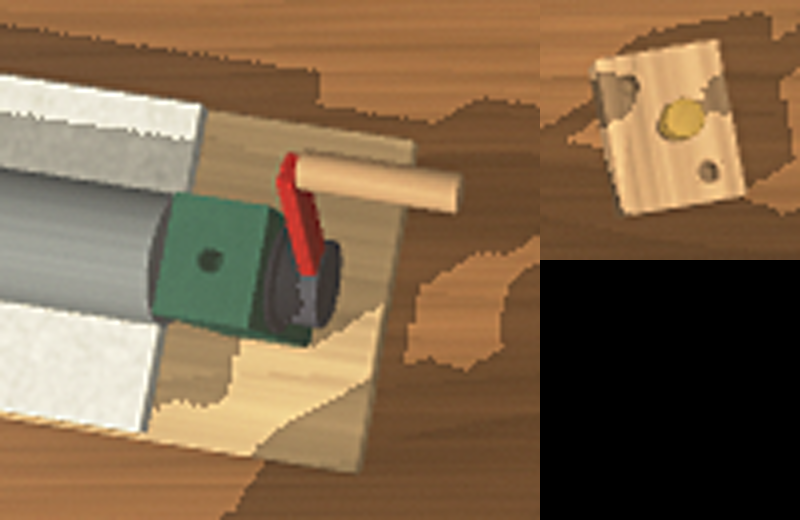

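```bash
cat >> h.py <<'E'
from scipy.spatial.transform import Rotation as Ro
def delta(p,yaw,p0=None,R0=None):
    o=telemetry.get_obs()
    if p0 is None:p0=o["ee_pos"]
    if R0 is None:R0=Ro.from_euler("xyz",o["tcp_rot"],degrees=True)
    R1=Ro.from_euler("xyz",[180,0,yaw],degrees=True)
    return (R0.inv().apply(np.array(p)-p0)*1000).round(1),(R0.inv()*R1).as_rotvec(degrees=True).round(2)
E
python3 - <<'E'
from h import *
T=np.load("top0.npz");p,d=T["p"],T["d"];C=cloud("top",d);hsv=cv2.cvtColor(p,cv2.COLOR_RGB2HSV)
v,u=np.mgrid[:420,:560]
# hole
m=(p.max(-1)<60)&(abs(u-162)<6)&(abs(v-195)<6);print("hole",m.sum(),u[m].mean(),v[m].mean(),onz("top",u[m].mean(),v[m].mean(),.144))
# pin yellow top
y=(hsv[...,0]>20)&(hsv[...,0]<35)&(hsv[...,1]>110)&(abs(u-355)<14)&(abs(v-210)<14)
t=y&(abs(C[...,2]-.094)<.006);print("pin",y.sum(),t.sum(),u[t].mean(),v[t].mean(),onz("top",u[t].mean(),v[t].mean(),.094),C[t][:,:2].min(0),C[t][:,:2].max(0))
# yaw: roller ridge cells and base
w=(u>22)&(u<148)&(v>150)&(v<215)&(C[...,2]>.128)&(C[...,2]<.15)&(hsv[...,1]<60)
q=C[w][:,:2];ys=np.linspace(q[:,1].min()+.01,q[:,1].max()-.01,20)
e=np.array([[q[abs(q[:,1]-a)<.006][:,0].mean(),a] for a in ys]);k=np.polyfit(e[:,1],e[:,0],1);print("roller x=%.4f y+%.4f"%tuple(k),np.degrees(np.arctan(k[0])))
w=(abs(C[...,2]-.018)<.004)&(u<220)&(v>130)&(v<250);q=(C[w][:,:2]*1000).astype(np.float32);r=cv2.minAreaRect(q);print("base",r)
# grip
w=(C[...,2]>.165)&(u>183)&(u<226)&(v>166)&(v<186)&(hsv[...,0]<20)&(hsv[...,1]<140)
q=C[w];l=cv2.fitLine(q.astype(np.float32),cv2.DIST_HUBER,0,.01,.01).ravel();print("grip",q.mean(0),l,q.min(0),q.max(0))
R=Ro.from_euler("z",-9.2,degrees=True);g=np.r_[onz("top",162.2,195,.144)[:2],0]
qq=R.inv().apply(q-g);print("grip in machine",qq.mean(0),qq.min(0),qq.max(0))
print(delta([.525,-.292,.2],80.8))
E
```

```text
hole 1 164.0 193.0 [0.56143552 0.09996848 0.144     ]<stdin>:8: RuntimeWarning: Mean of empty slice.
  ret = ret.dtype.type(ret / rcount)
Traceback (most recent call last):
ValueError: zero-size array to reduction operation minimum which has no identity
```

```bash
python3 - <<'E'
from h import *
T=np.load("top0.npz");p,d=T["p"],T["d"];C=cloud("top",d);hsv=cv2.cvtColor(p,cv2.COLOR_RGB2HSV)
v,u=np.mgrid[:420,:560]
b=(abs(u-162)<=5)&(abs(v-195)<=5);gr=p[...,1].astype(float);w=np.clip(np.median(gr[b])-8-gr,0,None)*b
hu,hv=(u*w).sum()/w.sum(),(v*w).sum()/w.sum();g=onz("top",hu,hv,.144);print("hole",hu,hv,g)
t=(abs(C[...,2]-.094)<.004)&(abs(u-355)<14)&(abs(v-210)<14)
print("pin by depth",t.sum(),u[t].mean(),v[t].mean(),onz("top",u[t].mean(),v[t].mean(),.094),C[t][:,:2].min(0),C[t][:,:2].max(0))
print(hsv[202:220:2,346:366:3].tolist())
w=(u>22)&(u<148)&(v>150)&(v<215)&(C[...,2]>.128)&(C[...,2]<.15)&(hsv[...,1]<60)
q=C[w][:,:2];ys=np.linspace(q[:,1].min()+.01,q[:,1].max()-.01,20)
e=np.array([[q[abs(q[:,1]-a)<.006][:,0].mean(),a] for a in ys]);k=np.polyfit(e[:,1],e[:,0],1);print("roller x=%.4f y+%.4f"%tuple(k),np.degrees(np.arctan(k[0])), k[0]*g[1]+k[1])
w=(abs(C[...,2]-.018)<.004)&(u<220)&(v>130)&(v<250);q=(C[w][:,:2]*1000).astype(np.float32);print("base",cv2.minAreaRect(q))
w=(C[...,2]>.165)&(u>183)&(u<226)&(v>166)&(v<186)&(hsv[...,0]<20)&(hsv[...,1]<140)
q=C[w];R=Ro.from_euler("z",-9.2,degrees=True)
qq=R.inv().apply(q-np.r_[g[:2],0]);print("grip in machine",w.sum(),qq.mean(0),np.percentile(qq,[3,97],axis=0))
print(delta([.525,-.292,.2],80.8))
E
```

```text
hole 161.99555555555557 194.62755555555555 [0.55811097 0.10403404 0.144     ]
pin by depth 79 355.59493670886076 209.08860759493672 [ 0.52978277 -0.29794801  0.094     ] [ 0.51917977 -0.30797074] [ 0.54076213 -0.28812295]
[[[16, 119, 220], [16, 115, 219], [16, 118, 218], [16, 116, 225], [17, 113, 235], [16, 119, 148], [16, 118, 156]], [[16, 119, 220], [17, 117, 224], [15, 118, 218], [17, 135, 179], [17, 112, 236], [15, 117, 170], [16, 119, 152]], [[16, 119, 219], [16, 114, 231], [20, 163, 156], [19, 160, 203], [20, 160, 201], [15, 118, 164], [15, 115, 146]], [[16, 118, 217], [17, 111, 239], [20, 157, 216], [19, 158, 204], [20, 158, 204], [17, 128, 165], [16, 119, 227]], [[16, 120, 208], [15, 115, 162], [19, 160, 225], [19, 158, 214], [20, 155, 204], [17, 122, 226], [16, 117, 213]], [[16, 117, 201], [16, 118, 136], [19, 157, 196], [20, 156, 219], [20, 159, 204], [17, 109, 238], [15, 118, 217]], [[15, 119, 201], [16, 113, 235], [18, 144, 147], [19, 151, 137], [16, 112, 230], [18, 112, 236], [16, 119, 220]], [[15, 119, 201], [16, 118, 223], [15, 117, 225], [16, 116, 225], [17, 117, 225], [17, 112, 235], [17, 117, 224]], [[15, 120, 202], [16, 117, 218], [16, 117, 223], [16, 117, 220], [17, 115, 223], [17, 111, 236], [17, 115, 230]]]
roller x=0.1631 y+0.5410 9.262433458477087 0.5579293589824934
base ((585.0345458984375, 266.4243469238281), (461.738037109375, 199.9349365234375), 80.70140075683594)
grip in machine 428 [ 0.0453425  -0.09212599  0.19626241] [[ 0.03693265 -0.13014616  0.18903693]
 [ 0.05521532 -0.05407351  0.20058171]]
(array([-581.8, -699.4,   50.5]), array([-5.000e-02,  5.000e-02,  8.454e+01]))
```

Request:
play_rows --increments '[[[-588,-704,50],[0,0,84.5],0.3],[[-588,-704,50],[0,0,84.5],0.3],[[-588,-704,50],[0,0,84.5],0.3],[[-588,-704,50],[0,0,84.5],0.3],[[-588,-704,50],[0,0,84.5],0.3],[[-588,-704,50],[0,0,84.5],0.3],[[-588,-704,50],[0,0,84.5],0.3],[[-588,-704,50],[0,0,84.5],0.3],[[-588,-704,50],[0,0,84.5],0.3],[[-588,-704,50],[0,0,84.5],0.3],[[-588,-704,50],[0,0,84.5],0.3],[[-588,-704,50],[0,0,84.5],0.3],[[-588,-704,50],[0,0,84.5],0.3],[[-588,-704,50],[0,0,84.5],0.3],[[-588,-704,50],[0,0,84.5],0.3],[[-588,-704,50],[0,0,84.5],0.3],[[-588,-704,50],[0,0,84.5],0.3],[[-588,-704,50],[0,0,84.5],0.3],[[-588,-704,50],[0,0,84.5],0.3],[[-588,-704,50],[0,0,84.5],0.3]]' --grip_force 40

```text
time: 2.1
ee_pos: [0.53, -0.2999, 0.1982]
tcp_rot: [-179.9, -0.0, 80.7]
wrist_force: [-0.3, 0.5, -0.4]
opening: 0.0599
grasp_force: 0.0
```

Request:
play_rows --increments '[[[2,0,40],[0,0,0],0.3],[[2,0,80],[0,0,0],0.3],[[2,0,105],[0,0,0],0.3],[[2,0,114],[0,0,0],0.3],[[2,0,114],[0,0,0],0.3],[[2,0,114],[0,0,0],0.7],[[2,0,114],[0,0,0],0.9],[[2,0,114],[0,0,0],0.9],[[2,0,114],[0,0,0],0.9],[[2,0,114],[0,0,0],0.9],[[2,0,114],[0,0,0],0.9],[[2,0,114],[0,0,0],0.9]]'

```text
time: 3.3
ee_pos: [0.531, -0.2962, 0.0881]
tcp_rot: [179.8, 0.1, 80.8]
wrist_force: [0.2, 1.0, 6.3]
opening: 0.0207
grasp_force: 39.0
```

Request:
play_rows --increments '[[[0,0,-15],[0,0,0],0.9],[[0,0,-40],[0,0,0],0.9],[[0,0,-80],[0,0,0],0.9],[[0,0,-120],[0,0,0],0.9],[[0,0,-160],[0,0,0],0.9],[[0,0,-183],[0,0,0],0.9],[[0,0,-183],[0,0,0],0.9],[[0,0,-183],[0,0,0],0.9]]'

```text
time: 4.1
ee_pos: [0.5303, -0.2959, 0.2698]
tcp_rot: [180.0, 0.0, 80.8]
wrist_force: [0.3, 0.3, -1.6]
opening: 0.0211
grasp_force: 39.6
```

```bash
python3 - <<'E'
from h import *
for n in("side","top"):
    p,d=camera(n); np.savez(f"{n}1.npz",p=p,d=d)
    if n=="side":cv2.imwrite("pics/side1.png",cv2.resize(p[120:420,180:460],None,fx=2,fy=2)[:,:,::-1])
o=telemetry.get_obs();print(o["ee_pos"],o["tcp_rot"],o["opening"],o["wrist_force"]); print(delta([.5581,.1036,.268],80.7), proj("side",o["ee_pos"]),proj("side",o["ee_pos"]-[0,0,.072]))
E
```

```text
[ 0.52985833 -0.29561652  0.26803343] [-1.79887699e+02 -3.90841211e-02  8.08414550e+01] 0.020606998592966316 [-0.43928167  0.68558573 -1.0347897 ]
(array([398.6, -35.7,   0.4]), array([-0.11, -0.04,  0.14])) (np.float64(293.8881767593247), np.float64(198.224109219298)) (np.float64(292.21651658385576), np.float64(243.03895011752257))
```

View pics/side1.png

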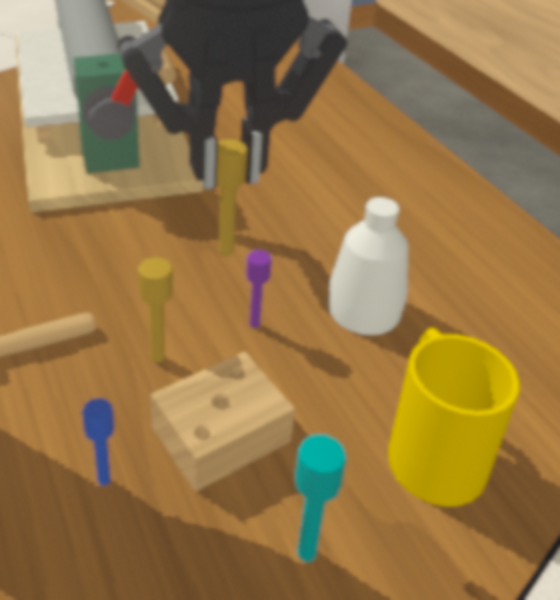

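Request:
play_rows --increments '[[[25,-2,0],[0,0,0],0.9],[[65,-6,0],[0,0,0],0.9],[[105,-9,0],[0,0,0],0.9],[[145,-13,0],[0,0,0],0.9],[[185,-17,0],[0,0,0],0.9],[[225,-20,0],[0,0,0],0.9],[[265,-24,0],[0,0,0],0.9],[[305,-27,0],[0,0,0],0.9],[[345,-31,0],[0,0,0],0.9],[[380,-34,0],[0,0,0],0.9],[[399,-36,0],[0,0,0],0.9],[[399,-36,0],[0,0,0],0.9],[[399,-36,0],[0,0,0],0.9],[[399,-36,20],[0,0,0],0.9],[[399,-36,20],[0,0,0],0.9],[[399,-36,20],[0,0,0],0.9]]'

```text
time: 5.8
ee_pos: [0.5578, 0.1028, 0.2491]
tcp_rot: [-179.9, 0.0, 80.8]
wrist_force: [0.2, 1.0, 0.1]
opening: 0.0208
grasp_force: 39.5
```

```bash
python3 - <<'E'
from h import *
ims={}
for n in("side","top"):
    p,d=camera(n); ims[n]=p
    np.savez(f"{n}2.npz",p=p,d=d)
o=telemetry.get_obs();print(o["ee_pos"],o["tcp_rot"],o["opening"],o["wrist_force"])
u,v=proj("side",[.5581,.1036,.144]);print("guide in side",u,v);u,v=int(u),int(v)
cs=cv2.resize(ims["side"][v-80:v+60,u-60:u+60],None,fx=4,fy=4,interpolation=cv2.INTER_CUBIC)
a,b=proj("top",[.5581,.1036,.144]);a,b=int(a),int(b);print(a,b,u,v)
ct=cv2.resize(ims["top"][b-60:b+80,a-40:a+40],None,fx=4,fy=4,interpolation=cv2.INTER_CUBIC)
cv2.imwrite("pics/c2.png",np.hstack([cs,ct])[:,:,::-1])
E
```

```text
[0.55825405 0.1031876  0.25002699] [ 1.79967632e+02 -8.17415787e-03  8.07904250e+01] 0.020291869994080714 [ 0.45405864 -0.47294148 -1.23936417]
guide in side 231.37861878606503 152.17102273626224
162 194 231 152
```

View pics/c2.png

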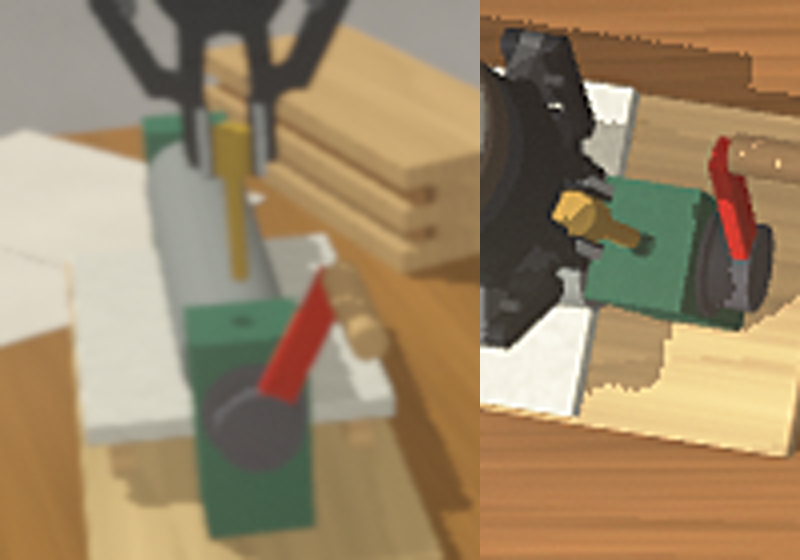

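Side: the pin tip is at about (231,141), with the hole at (231.7,152.2) below it. Top: the tip is at about (163.5,195), covering the hole. I'll check tip and tilt across both views.

```bash
python3 - <<'E'
from h import *
v,u=np.mgrid[:420,:560]
L={}
for n,(u0,u1,v0,v1) in{"side":(220,238,100,145),"top":(138,168,178,202)}.items():
    p=np.load(f"{n}2.npz")["p"];hsv=cv2.cvtColor(p,cv2.COLOR_RGB2HSV)
    m=(hsv[...,0]>=15)&(hsv[...,0]<32)&(hsv[...,1]>130)&(hsv[...,2]>40)&(u>=u0)&(u<u1)&(v>=v0)&(v<v1)
    print(n,m.sum())
    if n=="side":
        for r in range(v0,v1,2):
            x=u[r][m[r]]; print(r,x.min() if len(x) else 0,x.max() if len(x) else 0,end="; ")
    else:
        for c in range(u0,u1):
            x=v[:,c][m[:,c]]; print(c,x.min() if len(x) else 0,x.max() if len(x) else 0,end="; ")
    print()
o=np.array([.5580,.1032,.25])
for z in(.012,0,-.015,-.03,-.05,-.065,-.077):print(z,np.round(proj("side",o+[0,0,z]),1),np.round(proj("top",o+[0,0,z]),1))
print(proj("side",[.5581,.1036,.144]),proj("top",[.5581,.1036,.144]))
E
```

```text
side 202
100 0 0; 102 229 230; 104 225 232; 106 225 232; 108 225 232; 110 225 232; 112 225 233; 114 225 233; 116 228 234; 118 228 237; 120 228 230; 122 229 230; 124 229 237; 126 229 237; 128 229 237; 130 229 237; 132 229 231; 134 230 231; 136 230 231; 138 230 231; 140 230 231; 142 0 0; 144 0 0; 
top 161
138 0 0; 139 0 0; 140 187 188; 141 185 188; 142 182 189; 143 182 189; 144 182 192; 145 182 192; 146 182 192; 147 182 192; 148 182 192; 149 183 193; 150 184 194; 151 184 193; 152 185 192; 153 186 193; 154 188 193; 155 190 193; 156 190 194; 157 190 194; 158 190 194; 159 191 195; 160 192 195; 161 192 193; 162 0 0; 163 0 0; 164 0 0; 165 0 0; 166 0 0; 167 0 0; 
0.012 [228.   99.9] [141.6 185.7]
0 [228.4 105.6] [144.  186.7]
-0.015 [228.8 112.6] [146.9 188. ]
-0.03 [229.3 119.5] [149.7 189.2]
-0.05 [229.8 128.4] [153.3 190.7]
-0.065 [230.3 135. ] [155.9 191.8]
-0.077 [230.6 140.1] [157.8 192.7]
(np.float64(231.37861878606503), np.float64(152.17102273626224)) (np.float64(162.205514849301), np.float64(194.63079092807624))
```

Request:
play_rows --increments '[[[0,0,10],[0,0,0],0.9],[[0,0,18],[0,0,0],0.9],[[0,0,22],[0,0,0],0.9],[[0,0,25],[0,0,0],0.9],[[0,0,28],[0,0,0],0.9],[[0,0,30],[0,0,0],0.9],[[0,0,32],[0,0,0],0.9],[[0,0,34],[0,0,0],0.9],[[0,0,34],[0,0,0],0.9]]'

```text
time: 6.8
ee_pos: [0.5584, 0.1041, 0.2152]
tcp_rot: [180.0, -0.0, 80.9]
wrist_force: [2.7, 2.4, -1.4]
opening: 0.0206
grasp_force: 39.5
```

Request:
play_rows --increments '[[[0.5,0.5,2],[0,0,0],0.9],[[0.5,0.5,4],[0,0,0],0.9],[[0.5,0.5,6],[0,0,0],0.9],[[0.5,0.5,8],[0,0,0],0.9],[[0.5,0.5,10],[0,0,0],0.9],[[0.5,0.5,12],[0,0,0],0.9],[[0.5,0.5,12],[0,0,0],0.9]]'

```text
time: 7.5
ee_pos: [0.5587, 0.1043, 0.2029]
tcp_rot: [-180.0, 0.0, 80.8]
wrist_force: [2.9, 2.1, -2.0]
opening: 0.0207
grasp_force: 39.5
```

```bash
python3 - <<'E'
from h import *
ims={}
for n in("side",):
    p,d=camera(n); ims[n]=p
o=telemetry.get_obs();print(o["ee_pos"],o["tcp_rot"],o["wrist_force"],o["torque"])
cs=cv2.resize(ims["side"][72:212,171:291],None,fx=4,fy=4,interpolation=cv2.INTER_CUBIC)
cv2.imwrite("pics/c3.png",cs[:,:,::-1])
E
```

```text
[0.55871099 0.10426865 0.20290556] [-1.79978421e+02  6.82698496e-03  8.08457977e+01] [ 2.65822738  1.69298109 -2.66684123] [ 0.60216445 -0.62706657 -0.01236229]
```

View pics/c3.png

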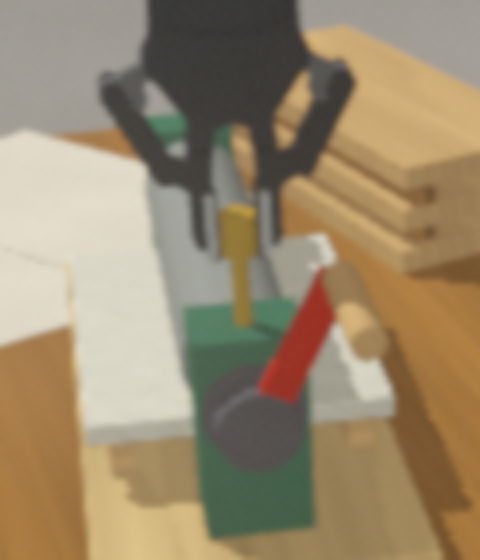

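Side: the pin is seated in the hole at crop (243,322), about 18 mm deep, and upright. I'll lower it the rest of the way.

Request:
play_rows --increments '[[[0.5,0.5,1],[0,0,0],0.9],[[0.5,0.5,2],[0,0,0],0.9],[[0.5,0.5,3],[0,0,0],0.9],[[0.5,0.5,4],[0,0,0],0.9],[[0.5,0.5,5],[0,0,0],0.9],[[0.5,0.5,5],[0,0,0],0.9]]'

```text
time: 8.15
ee_pos: [0.5592, 0.1046, 0.1981]
tcp_rot: [-180.0, 0.0, 80.8]
wrist_force: [1.2, 1.3, -0.7]
opening: 0.0208
grasp_force: 39.6
```

Request:
play_rows --increments '[[[0,0,0],[0,0,0],0.6],[[0,0,0],[0,0,0],0.5],[[0,0,0],[0,0,0],0.5],[[0,0,0],[0,0,0],0.5],[[0,0,-20],[0,0,0],0.5],[[0,0,-60],[0,0,0],0.5],[[0,0,-80],[0,0,0],0.5],[[-60,20,-90],[0,0,0],0.5],[[-90,45,-90],[0,0,0],0.5],[[-90,45,-90],[0,0,0],0.5],[[-90,45,-90],[0,0,0],0.5]]'

```text
time: 9.25
ee_pos: [0.5897, 0.0075, 0.2879]
tcp_rot: [-180.0, 0.0, 80.7]
wrist_force: [0.1, 0.7, -0.1]
opening: 0.0426
grasp_force: 0.0
```

```bash
cat >> h.py <<'E'
v_,u_=np.mgrid[:420,:560]
def head(save=None):
    # head-top height over the guide from the top view, and yellow head rows from the side view
    p,d=camera("top");C=cloud("top",d)
    m=(np.hypot(C[...,0]-.5585,C[...,1]-.104)<.016)&(C[...,2]>.15)&(C[...,2]<.215)
    z=C[m][:,2]; r=[int(m.sum()),*(np.percentile(z,[50,90]).round(4) if m.sum() else [])]
    s,_=camera("side");h=cv2.cvtColor(s,cv2.COLOR_RGB2HSV)
    y=(h[...,0]>=18)&(h[...,0]<32)&(h[...,1]>130)&(abs(u_-231)<7)&(v_>100)&(v_<160)
    if save: cv2.imwrite(save,cv2.resize(s[72:212,171:291],None,fx=4,fy=4,interpolation=cv2.INTER_CUBIC)[:,:,::-1])
    return r,[np.nonzero(y.sum(1)>2)[0].tolist()[i] for i in(0,-1)] if y.any() else None,y.sum(),p,C,s
E
python3 - <<'E'
from h import *
a,b,c,p,C,s=head("pics/c4.png");print(a,b,c)
hsv=cv2.cvtColor(p,cv2.COLOR_RGB2HSV)
m=(C[...,2]>.165)&(C[...,2]<.21)&(u_>183)&(u_<226)&(v_>160)&(v_<190)&(hsv[...,0]<20)&(hsv[...,1]<140)
R=Ro.from_euler("z",-9.3,degrees=True)
q=R.inv().apply(C[m]-[.5585,.104,0]);print("grip",m.sum(),q.mean(0) if m.any() else 0,np.percentile(q,[3,97],axis=0) if m.any() else 0)
o=telemetry.get_obs();print(o["ee_pos"],o["wrist_force"],R.inv().apply(o["ee_pos"]-[.5585,.104,0]))
E
```

```text
[145, np.float64(0.201), np.float64(0.2035)] [127, 151] 130
grip 319 [ 0.04534514 -0.10229236  0.19633274] [[ 0.03674689 -0.13014303  0.18959648]
 [ 0.05480618 -0.07345235  0.20052276]]
[0.58919603 0.00911471 0.28813535] [-0.58592384  0.57511861  0.70630124] [ 0.04562638 -0.0886775   0.28813535]
```

View pics/c4.png

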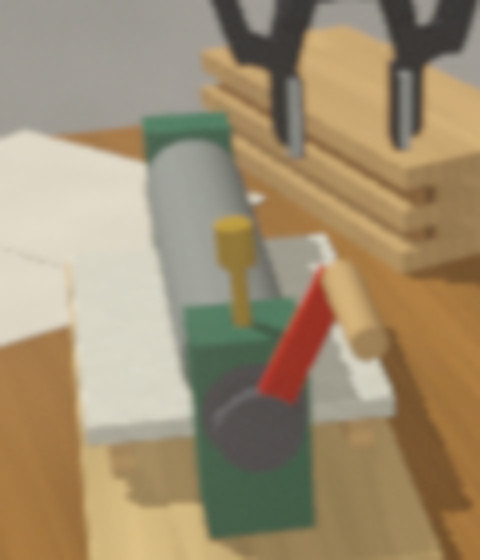

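Side: the pin stands in the guide at crop (240,320), its head top at z≈0.201, resting on the shaft. The fingers are above the grip. Now the crank.

Request:
play_rows --increments '[[[-1,1,40],[0,0,0],0.5],[[-1,1,75],[0,0,0],0.5],[[-1,1,92],[0,0,0],0.5],[[-1,1,98],[0,0,0],0.5],[[-1,1,98],[0,0,0],0.5],[[-1,1,98],[0,0,0],0.65],[[-1,1,98],[0,0,0],0.72],[[-1,1,98],[0,0,0],0.76],[[-1,1,98],[0,0,0],0.82],[[-1,1,98],[0,0,0],0.82],[[-1,1,98],[0,0,0],0.82]]' --grip_force 20

```text
time: 10.45
ee_pos: [0.5908, 0.0075, 0.1913]
tcp_rot: [179.9, -0.0, 80.8]
wrist_force: [1.3, 1.1, 5.5]
opening: 0.0191
grasp_force: 19.7
```

Request:
play_rows --increments '[[[0,-3,-1.5],[0,0,0],0.82],[[0,-6,-2.9],[0,0,0],0.82],[[0,-11,-5.2],[0,0,0],0.82],[[0,-17,-7.2],[0,0,0],0.82],[[0,-21,-8.4],[0,0,0],0.82],[[0,-23,-8.9],[0,0,0],0.82],[[0,-23,-8.9],[0,0,0],0.82]]'

```text
time: 11.15
ee_pos: [0.5686, 0.0111, 0.2009]
tcp_rot: [179.8, -0.0, 80.8]
wrist_force: [4.0, -0.1, 8.2]
opening: 0.0195
grasp_force: 20.4
```

```bash
cat > st.py <<'E'
from h import *
a,b,c,p,C,s=head();o=telemetry.get_obs()
R=Ro.from_euler("z",-9.3,degrees=True)
x=R.inv().apply(o["ee_pos"]-[.5585,.104,0]);F=R.inv().apply(o["wrist_force"])
print("head",a,b,c,"tcp_m",x.round(4),"crank",np.arcsin(x[0]/.1).round(3),"F_m",F.round(1),"t",o["time"],"open",o["opening"])
E
python3 st.py
```

```text
head [0] [126, 152] 51 tcp_m [ 0.0251 -0.09    0.2009] crank 0.253 F_m [ 3.3 -0.6  7.8] t 11.25 open 0.018954131208900032
```

```bash
cat > st.py <<'E'
from h import *
import sys
s,d=camera("side");C=cloud("side",d);o=telemetry.get_obs()
h=cv2.cvtColor(s,cv2.COLOR_RGB2HSV)
y=(h[...,0]>=18)&(h[...,0]<32)&(h[...,1]>130)
m=(np.hypot(C[...,0]-.5585,C[...,1]-.104)<.02)&(C[...,2]>.15)&(C[...,2]<.215)&(abs(u_-231)<12)
z=C[m&y][:,2]
prof=[int((m&y&(abs(C[...,2]-a)<.001)).sum()) for a in np.arange(.152,.212,.002)]
R=Ro.from_euler("z",-9.3,degrees=True)
x=R.inv().apply(o["ee_pos"]-[.5585,.104,0]);F=R.inv().apply(o["wrist_force"])
print("headz",m.sum(),(m&y).sum(),np.percentile(z,[50,95,99]).round(4),prof)
print("tcp_m",x.round(4),"crank",np.arcsin(x[0]/.1).round(3),"F_m",F.round(1),"t",o["time"])
if len(sys.argv)>1:cv2.imwrite(sys.argv[1],cv2.resize(s[72:212,171:291],None,fx=4,fy=4,interpolation=cv2.INTER_CUBIC)[:,:,::-1])
E
python3 st.py pics/c5.png
```

```text
headz 78 43 [0.1704 0.2014 0.2017] [3, 1, 5, 2, 2, 2, 0, 3, 1, 2, 2, 2, 0, 2, 5, 1, 5, 0, 0, 0, 0, 0, 0, 0, 0, 4, 0, 0, 0, 0]
tcp_m [ 0.0251 -0.09    0.2009] crank 0.254 F_m [3.2 0.1 8.5] t 11.3
```

View pics/c5.png

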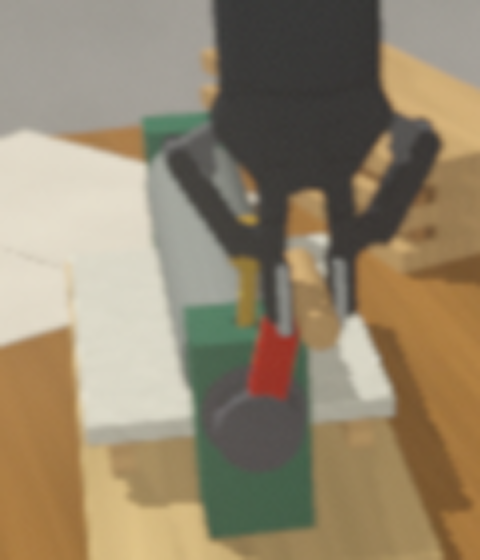

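Request:
play_rows --increments '[[[0,-2.5,-0.6],[0,0,0],0.82],[[0,-5,-1.1],[0,0,0],0.82],[[0,-7.5,-1.6],[0,0,0],0.82],[[0,-9.8,-2],[0,0,0],0.82],[[0,-9.8,-2],[0,0,0],0.82]]'

```text
time: 11.8
ee_pos: [0.558, 0.0128, 0.2018]
tcp_rot: [179.9, -0.0, 80.8]
wrist_force: [2.7, 0.9, 6.8]
opening: 0.0194
grasp_force: 20.7
```

Request:
play_rows --increments '[[[0,-2.5,-0.3],[0,0,0],0.82],[[0,-5,-0.6],[0,0,0],0.82],[[0,-7.5,-0.8],[0,0,0],0.82],[[0,-9.9,-1],[0,0,0],0.82],[[0,-9.9,-1],[0,0,0],0.82]]'

```text
time: 12.3
ee_pos: [0.5478, 0.0144, 0.2024]
tcp_rot: [-180.0, -0.0, 80.9]
wrist_force: [2.7, 0.9, 6.9]
opening: 0.0193
grasp_force: 20.7
```

Request:
play_rows --increments '[[[0,-2.5,0],[0,0,0],0.82],[[0,-5,0],[0,0,0],0.82],[[0,-7.5,0],[0,0,0],0.82],[[0,-10,0],[0,0,0],0.82],[[0,-10,0],[0,0,0],0.82]]'

```text
time: 12.8
ee_pos: [0.5377, 0.016, 0.2023]
tcp_rot: [-180.0, -0.0, 80.9]
wrist_force: [1.3, 1.0, 4.7]
opening: 0.0188
grasp_force: 20.6
```

Request:
play_rows --increments '[[[0,-2.5,0.2],[0,0,0],0.82],[[0,-5,0.4],[0,0,0],0.82],[[0,-7.5,0.7],[0,0,0],0.82],[[0,-9.9,1],[0,0,0],0.82],[[0,-9.9,1],[0,0,0],0.82]]'

```text
time: 13.3
ee_pos: [0.5282, 0.0175, 0.2014]
tcp_rot: [180.0, -0.0, 80.8]
wrist_force: [2.3, 1.7, 5.8]
opening: 0.0193
grasp_force: 20.5
```

Request:
play_rows --increments '[[[0,-2.5,0.4],[0,0,0],0.82],[[0,-5,0.9],[0,0,0],0.82],[[0,-7.5,1.4],[0,0,0],0.82],[[0,-9.8,2],[0,0,0],0.82],[[0,-9.8,2],[0,0,0],0.82]]'

```text
time: 13.8
ee_pos: [0.5195, 0.0189, 0.2001]
tcp_rot: [179.8, -0.0, 80.8]
wrist_force: [6.9, 0.1, 8.4]
opening: 0.0192
grasp_force: 20.5
```

```bash
python3 st.py pics/c6.png
```

```text
Traceback (most recent call last):
  File "st.py", line 11, in <module>
    print("headz",m.sum(),(m&y).sum(),np.percentile(z,[50,95,99]).round(4),prof)
                                      ~~~~~~~~~~~~~^^^^^^^^^^^^^^
IndexError: index -1 is out of bounds for axis 0 with size 0
```

Wrist force jumped to about 7 N with the arm lagging, at c≈-0.25: the pin has caught. I'll ease back and find the other end of the play.

Request:
play_rows --increments '[[[0,4,-0.9],[0,0,0],0.82],[[0,8,-1.7],[0,0,0],0.82],[[0,12,-2.3],[0,0,0],0.82],[[0,16,-2.7],[0,0,0],0.82],[[0,20,-3],[0,0,0],0.82],[[0,24,-3],[0,0,0],0.82],[[0,28,-3],[0,0,0],0.82],[[0,32,-2.8],[0,0,0],0.82],[[0,32,-2.8],[0,0,0],0.82]]'

```text
time: 14.75
ee_pos: [0.5502, 0.0138, 0.2013]
tcp_rot: [-179.9, 0.0, 80.8]
wrist_force: [-1.6, 1.2, 0.6]
opening: 0.0188
grasp_force: 20.8
```

Request:
play_rows --increments '[[[0,2,0.2],[0,0,0],0.82],[[0,4,0.4],[0,0,0],0.82],[[0,6,0.6],[0,0,0],0.82],[[0,6,0.6],[0,0,0],0.82]]'

```text
time: 15.15
ee_pos: [0.5565, 0.0128, 0.2014]
tcp_rot: [180.0, 0.0, 80.8]
wrist_force: [-2.5, 0.0, 1.1]
opening: 0.019
grasp_force: 20.6
```

Request:
play_rows --increments '[[[0,2,0.2],[0,0,0],0.82],[[0,4,0.5],[0,0,0],0.82],[[0,5,0.7],[0,0,0],0.82],[[0,5,0.7],[0,0,0],0.82]]'

```text
time: 15.55
ee_pos: [0.5615, 0.012, 0.2008]
tcp_rot: [180.0, 0.0, 80.8]
wrist_force: [-2.0, -0.9, 3.8]
opening: 0.0189
grasp_force: 20.8
```

Request:
play_rows --increments '[[[0,2,0.3],[0,0,0],0.82],[[0,4,0.7],[0,0,0],0.82],[[0,5,0.9],[0,0,0],0.82],[[0,5,0.9],[0,0,0],0.82]]'

```text
time: 15.95
ee_pos: [0.5661, 0.0113, 0.1997]
tcp_rot: [-180.0, 0.0, 80.8]
wrist_force: [-5.5, -1.0, 3.7]
opening: 0.019
grasp_force: 20.9
```

Request:
play_rows --increments '[[[0,-4,-0.7],[0,0,0],0.82],[[0,-8,-1.3],[0,0,0],0.82],[[0,-12,-1.8],[0,0,0],0.82],[[0,-16,-2.2],[0,0,0],0.82],[[0,-20,-2.5],[0,0,0],0.82],[[0,-23,-2.6],[0,0,0],0.82],[[0,-23,-2.6],[0,0,0],0.82],[[0,-23,-2.6],[0,0,0],0.82]]'

```text
time: 16.75
ee_pos: [0.5433, 0.0151, 0.2029]
tcp_rot: [180.0, -0.0, 80.9]
wrist_force: [0.9, -2.3, 7.6]
opening: 0.0193
grasp_force: 20.9
```

Request:
play_rows --increments '[[[0,0,0],[0,0,0],0.65],[[0,0,0],[0,0,0],0.6],[[0,0,0],[0,0,0],0.6],[[0,0,-15],[0,0,0],0.6],[[0,0,-50],[0,0,0],0.6],[[0,0,-90],[0,0,0],0.6],[[-60,0,-90],[0,0,0],0.6],[[-60,0,-90],[0,0,0],0.6],[[-60,0,-90],[0,0,0],0.6]]'

```text
time: 17.65
ee_pos: [0.5336, -0.0454, 0.292]
tcp_rot: [-180.0, -0.0, 80.7]
wrist_force: [0.2, 0.3, -0.6]
opening: 0.0343
grasp_force: 0.0
```

```bash
python3 - <<'E'
from h import *
a,b,c,p,C,s=head("pics/c6.png");print(a,b,c)
o=telemetry.get_obs();print(o["ee_pos"],o["wrist_force"])
m=(np.hypot(C[...,0]-.5585,C[...,1]-.104)<.02)&(C[...,2]>.185)&(C[...,2]<.215)
if m.any():print("head xy",m.sum(),u_[m].mean(),v_[m].mean(),onz("top",u_[m].mean(),v_[m].mean(),.197))
E
```

```text
[0] [129, 135] 51
[ 0.53377012 -0.04386334  0.2916202 ] [-0.5979927   1.07862066 -0.43698531]
```

View pics/c6.png

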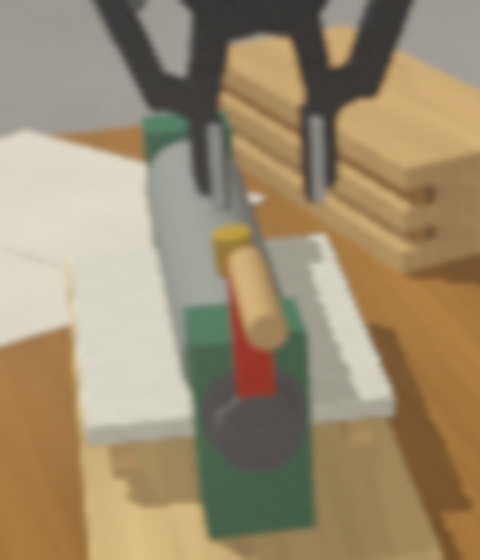

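Side: the head has dropped about 2 px (5 mm), and the crank stands upright with its grip at crop (258,300). Next I press the head with closed fingers.

Request:
play_rows --increments '[[[30,0,0],[0,0,0],1],[[70,1,0],[0,0,0],1],[[110,1,0],[0,0,0],1],[[140,1,0],[0,0,0],1],[[151,1,0],[0,0,0],1],[[151,1,0],[0,0,0],1],[[151,1,25],[0,0,0],1],[[151,1,50],[0,0,0],1],[[151,1,63],[0,0,0],1],[[151,1,68],[0,0,0],1],[[151,1,68],[0,0,0],1]]'

```text
time: 18.85
ee_pos: [0.5587, 0.1042, 0.2244]
tcp_rot: [-180.0, 0.0, 80.8]
wrist_force: [-0.6, 0.3, 0.5]
opening: 0.0002
grasp_force: 0.0
```

Request:
play_rows --increments '[[[0,0,2],[0,0,0],1],[[0,0,4],[0,0,0],1],[[0,0,6],[0,0,0],1],[[0,0,8],[0,0,0],1],[[0,0,9],[0,0,0],1],[[0,0,10],[0,0,0],1],[[0,0,11],[0,0,0],1],[[0,0,11],[0,0,0],1]]'

```text
time: 19.65
ee_pos: [0.5593, 0.1048, 0.2141]
tcp_rot: [179.9, -0.0, 80.8]
wrist_force: [-0.4, -0.2, 4.1]
opening: -0.0004
grasp_force: 2.2
```

Request:
play_rows --increments '[[[0,0,1],[0,0,0],1],[[0,0,2],[0,0,0],1],[[0,0,3],[0,0,0],1],[[0,0,4],[0,0,0],1],[[0,0,4],[0,0,0],1]]'

```text
time: 20.15
ee_pos: [0.5594, 0.1048, 0.2103]
tcp_rot: [179.9, -0.0, 80.8]
wrist_force: [1.5, -0.2, 4.0]
opening: 0.0
grasp_force: 2.5
```

Sliding at about 4 N, so I'll continue.

Request:
play_rows --increments '[[[0,0,1],[0,0,0],1],[[0,0,2],[0,0,0],1],[[0,0,3],[0,0,0],1],[[0,0,4],[0,0,0],1],[[0,0,5],[0,0,0],1],[[0,0,6],[0,0,0],1],[[0,0,7],[0,0,0],1],[[0,0,8],[0,0,0],1],[[0,0,8],[0,0,0],1]]'

```text
time: 21.05
ee_pos: [0.5599, 0.1047, 0.2027]
tcp_rot: [179.8, -0.0, 80.8]
wrist_force: [2.5, -1.1, 6.4]
opening: 0.0004
grasp_force: 3.3
```

Request:
play_rows --increments '[[[0,0,1],[0,0,0],1],[[0,0,2],[0,0,0],1],[[0,0,3],[0,0,0],1],[[0,0,4],[0,0,0],1],[[0,0,5],[0,0,0],1],[[0,0,6],[0,0,0],1],[[0,0,7],[0,0,0],1],[[0,0,8],[0,0,0],1],[[0,0,8],[0,0,0],1]]'

```text
time: 21.95
ee_pos: [0.5604, 0.1047, 0.1952]
tcp_rot: [179.7, -0.1, 80.8]
wrist_force: [4.9, -0.7, 7.5]
opening: 0.0001
grasp_force: 4.0
```

Request:
play_rows --increments '[[[0,0,-4],[0,0,0],1],[[0,0,-6],[0,0,0],1],[[0,1,-6],[0,0,0],1],[[0,1,-3],[0,0,0],1],[[0,1,0],[0,0,0],1],[[0,1,1],[0,0,0],1],[[0,1,2],[0,0,0],1],[[0,1,3],[0,0,0],1],[[0,1,3],[0,0,0],1]]'

```text
time: 22.85
ee_pos: [0.56, 0.1046, 0.1906]
tcp_rot: [180.0, -0.0, 80.8]
wrist_force: [0.1, -0.1, 3.6]
opening: -0.0005
grasp_force: 2.1
```

Request:
play_rows --increments '[[[0,0,1],[0,0,0],1],[[0,0,2],[0,0,0],1],[[0,0,3],[0,0,0],1],[[0,0,3],[0,0,0],1]]'

```text
time: 23.25
ee_pos: [0.56, 0.1046, 0.1875]
tcp_rot: [180.0, -0.0, 80.8]
wrist_force: [0.0, -0.4, 3.3]
opening: 0.0
grasp_force: 2.1
```

Request:
play_rows --increments '[[[0,0,1],[0,0,0],1],[[0,0,2],[0,0,0],1],[[0,0,2],[0,0,0],1]]'

```text
time: 23.55
ee_pos: [0.5601, 0.1046, 0.187]
tcp_rot: [179.9, -0.0, 80.8]
wrist_force: [-2.9, -0.0, 13.7]
opening: 0.0004
grasp_force: 6.9
```

Hard stop at TCP z 0.187, meaning the head top is at 0.168, exactly home. I'll retreat and verify.

Request:
play_rows --increments '[[[0,0,-5],[0,0,0],1],[[0,0,-30],[0,0,0],1],[[0,0,-70],[0,0,0],1],[[0,-20,-110],[0,0,0],1],[[0,-60,-120],[0,0,0],1],[[0,-100,-120],[0,0,0],1],[[0,-140,-120],[0,0,0],1],[[0,-180,-120],[0,0,0],1],[[0,-180,-120],[0,0,0],1],[[0,-180,-120],[0,0,0],1]]'

```text
time: 24.55
ee_pos: [0.3818, 0.1334, 0.3056]
tcp_rot: [180.0, -0.0, 80.9]
wrist_force: [0.7, 0.2, -0.0]
opening: 0.0003
grasp_force: 0.0
```

```bash
python3 - <<'E'
from h import *
p,d=camera("top");C=cloud("top",d)
m=(np.hypot(C[...,0]-.5585,C[...,1]-.104)<.009)&(C[...,2]>.1);print(m.sum(),np.percentile(C[m][:,2],[10,50,90]) if m.any() else 0)
s,_=camera("side")
ct=cv2.resize(p[150:240,115:235],(480,360),interpolation=cv2.INTER_CUBIC)
cs=cv2.resize(s[100:220,185:285],(300,360),interpolation=cv2.INTER_CUBIC)
cv2.imwrite("pics/fin.png",np.hstack([cs,ct])[:,:,::-1])
print(telemetry.get_obs()["ee_pos"],telemetry.get_obs()["wrist_force"])
E
```

```text
61 [0.16621035 0.16824825 0.17053503]
[0.38273389 0.13320941 0.30501536] [-0.29410184 -0.21101929  0.10892156]
```

View pics/fin.png

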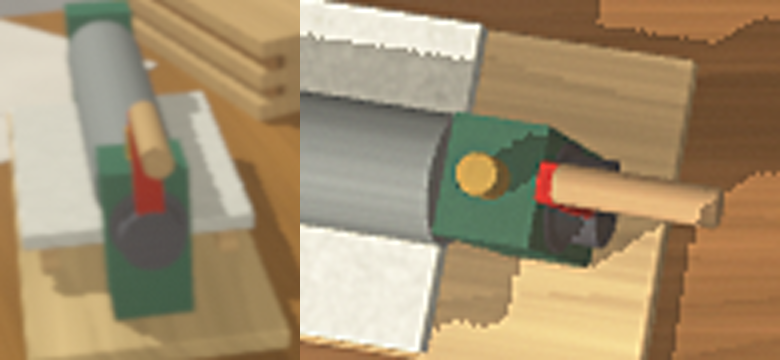

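The head sits flat on the block (top crop (480,175), head top at z = 0.168), and the robot is clear of everything.

```bash
python3 -c "
from workcell import workorder; print(workorder.job_done())"
```

```text
the job is handed in; nothing more can be done
None
```

The slab roller is locked and the job is handed in: the brass pin caught in the cross-hole and is fully home with its head flat on the bearing block, and the arm is clear.

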